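Clamp a straightedge flush along a circuit board's edge

ROBOT

A 6-joint arm with a two-finger parallel gripper is mounted at the origin on the work surface. World frame = base frame: x ahead of the robot, y to its left, z up, the work surface at z = 0. Lengths are in mm, angles in rad, forces in N, time in s.
With the tool pointing down it reaches from about 300 to 750 mm from the base axis. Payload 8.5 kg.
Tool frame: the origin (TCP) lies at the very end of the fingers, on their centre line; the grasp point (between the pads) lies 19 mm behind it; y points along the fingers, z is the direction in which the jaws open and shut, and the axes are right-handed (so a half turn about y gives the same grasp; the last joint's range is limited). The gripper opens to 85 mm and grips with 20 to 120 N. Pads are 22 mm wide; open, the fingers measure 114 mm over their backs; the gripper's body (76 mm by 85 mm) begins 54 mm behind the grasp point. The pads swing forward as they close: fully open they stand 13 mm farther back than shut.
Start: joints at [-1.452, 0.381, 1.297, -0, 1.464, -0.215], TCP at [180.193, -519.626, 231.322] pointing down, gripper open.
Joint ranges: [-3.11, 3.11], [-0.89, 2.33], [0.22, 2.48], [-1.42, 4.56], [0.17, 2.85], [-2.88, 2.88]. Speed limits (rad/s): [2.39, 2.39, 3.14, 3.14, 3.14, 3.14].

INTERFACE

Orientations are given as a unit quaternion [x, y, z, w].
In Python, from workcell import readout, cams, job gives the robot as it stands.
- The arm moves only by the tool carry_out, never from a script. Its argument "commands" is a list of rows, each an object with "offset": the shift along the world's x, y, z in mm, a list of three; "roll": the turn about the world's z in degrees. In form: [{"offset": [tx, ty, tz], "roll": roll}, ...]. A call has exactly 8 rows; each row is the pose to reach, as a shift and turn from the pose commanded when the call began; what a row does not reach only later rows make up. A row lasts 1/10 s, in which the tool goes at most 50 mm and 8.59 degrees, less where a joint would pass 70% of its speed; a pose out of reach is approached as far as the arm can. A call with a gripper value outside its range is refused whole. "gripper" is the finger opening in mm, from 0 to 85.4, set as the call begins (left out, the last holds). The fingers move at their own pace and stop on an object; the grip force is fixed at half the most. Time passes only in rows, so rows that repeat a pose let the fingers close, or fill a call up. It gives the time, the measured TCP pose, the force and the opening at its end, in the units of the state.
- readout.state(): the state, without advancing time (a new reading comes with each control period).
- cams.snapshot(name): name is "side" or "top"; returns a dict with "image" (400x640x3 uint8, blue, green, red), "mtx" (3x3 intrinsics, pixels), "rvec" (rotation vector, rad) and "tvec" (3), from world to camera coordinates, as OpenCV has them. Camera axes: x right, y down, z forward; pixel columns grow to the right and rows downward; lengths in mm; the calibration is good to about 2 mm. A picture is of the moment at which its call begins. There is no depth.
- job.close_job(): hands the job in, once; it reports no verdict.
The state is a dict: "time_s": time; "joints": joint angles; "joint_vel": joint speeds; "joint_efforts": joint torques, N m; "ee_pos": TCP position; "tool_rot": TCP orientation; "wrist_force": force on the tool from outside, world axes, zero at the start; "torque": the same for the moment, N m; "finger_gap": finger opening in mm.
Only numpy, scipy, OpenCV 4.12 (cv2) and the standard library are available. Lean on these libraries where they do the work, as an engineer would, in place of code of your own. Each camera call takes 0.05 s, during which the arm holds its last target.

TASK

Get the circuit board in the holder ready for scoring along its near edge. Back the holder's clamp screw right off by its knob, lay the straightedge flat on the holder bed, flush along the board's edge, with its end under the clamp foot, and then screw the knob fully down so that the foot holds the straightedge there. Leave the heat sink and the loupe where they are.

Things in the scene. Friction and masses are not known exactly. Their poses are not given: they have to be found in the camera images.
- holder: fixed grey board holder, bed 200 x 290 mm, top 12 mm above the table. Origin: on the table under the middle of the board's near edge; x towards the board (away from the robot), y along its edge, z up. Bed: x -90 to 110, y -175 to 115 mm; its near part (x < 0) is clear
- board_edge (a point): on the holder's origin, at the top of the board's near edge, 18 mm above the table; same axes. The green board is fixed: x 0 to 100, y -70 to 95 mm, top 6 mm above the bed; parts under 2 mm high within 55 mm of this edge, up to 16 mm high farther back
- clamp_arm (a point): on the screw's axis (holder x -20, y -100 mm), at the top of the steel clamp arm, 60 mm above the table; same axes as the holder. The arm is 30 mm wide and 14 mm thick, from 18 mm on the +y side of the axis to a post 34 x 26 mm, centred 59 mm on its -y side. Open below towards -x and +y
- knob (a joint): turn of the clamp screw's knob about the vertical, rad: 0 fully down (stop), 3.0 fully backed off (stop). Grows anticlockwise seen from above. Steep screw: knob, stem and foot rise 4 mm per rad, 12 mm in all. Needs about 0.08 N m to turn, 0.12 with the foot pressed; stays where it is left
- knob_grip (a point): grip point on the axis of the grey round knob, 36 mm across and 30 mm tall: 12 mm below its top, 18 mm above its underside. It rises and turns with the knob; 90 mm above the table at joint 0, when the knob's underside is 12 mm above the arm. Nothing else stands near it
- foot (a joint): how far the sprung foot is pushed up, m: 0 free, at most 0.005. Steel foot 18 mm across, on the knob's axis, does not turn. Its underside is 3.5 mm above the bed at knob 0, 15.5 mm at knob 3.0. Spring 4 N per mm: on the straightedge, with the knob at 0, it is pushed in about 2.5 mm (10 N)
- straightedge_grip (a point): centre of the straightedge's grip, 31 mm above its underside. Plain aluminium bar 240 (its y) x 40 (its x) x 6 mm, 0.18 to 0.37 kg, with a rib 14 mm wide, 100 mm long along its middle, top 40 mm above the underside; same either way round. Starts flat on the table, y roughly along world x; may swap places with the heat sink
- heatsink: finned aluminium heat-sink bar, 44 x 200 x 36 mm, long axis y, lying on the table parallel to the straightedge or nearly so; six thin fins run along it. Not needed: leave it alone. Origin under its centre
- loupe: brass-coloured eyepiece loupe standing on the table, 38 mm across, 36 mm tall; leave it alone. Origin under its centre
Things that resemble listed ones, but are neither listed nor needed, are in the scene too. What is shaped like the part that bears straightedge_grip but black or turquoise is not meant.

How it is judged (in metres and radians):
On the way, in this order (a step that is already met when the one before it is completed fails the run):
1. the clamp screw is backed off (at least 2.4 rad of its 3.0) (value of joint knob above 2.4 rad), for 0.2 s.
2. the straightedge lies flat on the bed, flush along the board's edge with its end under the foot, the screw still up (x of straightedge_grip in the frame of holder between -0.022 and -0.017 m and y of straightedge_grip in the frame of holder between -0.03 and 0.016 m and z of straightedge_grip in the frame of holder between 0.041 and 0.045 m and angle between the y axis of straightedge_grip and the y axis of holder, either way round below 0.015 rad and value of joint knob above 1.6 rad), for 0.2 s.
3. the screw is down and its foot presses on the straightedge (value of joint knob below 0.4 rad and value of joint foot above 0.0008 m), for 0.2 s.
At the end, for the whole second after the job is handed in: Straightedge flat on the bed (2 mm), at most 2 mm off the board's near edge and within 0.015 rad of parallel, its centre -30 to +16 mm along y from the holder's origin, its end under the foot; knob within 0.4 rad of fully down and the foot pushed in at least 0.8 mm (all of step 3 and x of straightedge_grip in the frame of holder between -0.022 and -0.017 m and y of straightedge_grip in the frame of holder between -0.03 and 0.016 m and z of straightedge_grip in the frame of holder between 0.041 and 0.045 m and angle between the y axis of straightedge_grip and the y axis of holder, either way round below 0.015 rad); the robot touches nothing.
It fails at once if the heat sink or the loupe is moved more than 30 mm (distance of any of heatsink, loupe from where it was at the start of the episode above 0.03 m).
It also fails if it takes over 72 s, if anything falls off the work surface, if the arm or the gripper's body presses on something with over 40 N, if the wrist force passes 120 N, or if a joint passes its speed limit or range.

## Working session

There is one attempt and no reset: what is moved stays moved. The work goes in short steps, Python scripts to look and compute and a tool call to move; the robot and the scene stay as the last step left them, time stands still between calls to the robot, and variables do not carry over. Pictures are saved under pics/ and viewed, and the job is handed in when it is done.

Besides the shell and the picture viewer there is one more tool, called after ">>>" as a command line: name --argument value ..., lists and objects as JSON in quotes. carry_out: Moves the arm, as the interface text tells. Its arguments: {"type":"object","properties":{"commands":{"type":"array","items":{"type":"object","properties":{"offset":{"type":"array","items":{"type":"number"}},"roll":{"type":"number"}}}},"gripper":{"type":"number"}},"required":["commands"]}

```bash
mkdir -p pics; ls
python3 - <<'E'
from workcell import readout,cams
import cv2,pickle
print(readout.state())
for n in ("top","side"):
    s=cams.snapshot(n); cv2.imwrite(f"pics/{n}0.png",s["image"]); pickle.dump(s,open(f"{n}0.pkl","wb"))
    print(n,s["mtx"],s["rvec"],s["tvec"])
E
```

```text
pics
{'time_s': 0.0, 'joints': array([-1.45229300e+00,  3.81217542e-01,  1.29829206e+00,  1.83114670e-05,
        1.46356301e+00, -2.15306389e-01]), 'joint_vel': array([-4.59170949e-04,  2.38847084e-04,  2.20101124e-04,  1.35423785e-05,
        1.72659047e-03, -6.31650721e-04]), 'joint_efforts': array([ 6.17887981e-04, -4.48460984e+01, -2.31279051e+01, -1.26370096e-04,
        4.78929724e-03,  1.53957342e-05]), 'ee_pos': array([ 180.16816964, -519.34279703,  230.68964387]), 'tool_rot': array([-0.11743991,  0.69780285, -0.69675821,  0.11750339]), 'wrist_force': array([-0.78222039,  0.41724031, -0.16920594]), 'torque': array([ 0.02585442,  0.00375142, -0.02170716]), 'finger_gap': 85.26082257254859}
top [[392.82365619   0.         313.24553883]
 [  0.         392.82365619 192.92220683]
 [  0.           0.           1.        ]] [ 2.12228773 -2.1824338   0.15421892] [-160.5070014   510.47175888 1169.41453024]
side [[469.47554911   0.         311.75618091]
 [  0.         469.47554911 197.25559208]
 [  0.           0.           1.        ]] [ 2.11577096 -0.30155958  0.17687132] [-529.9787478    34.70574115 1250.58683617]
```

View pics/top0.png

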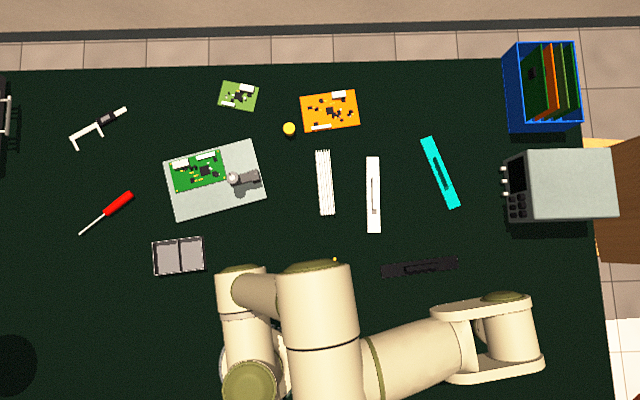

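View pics/side0.png

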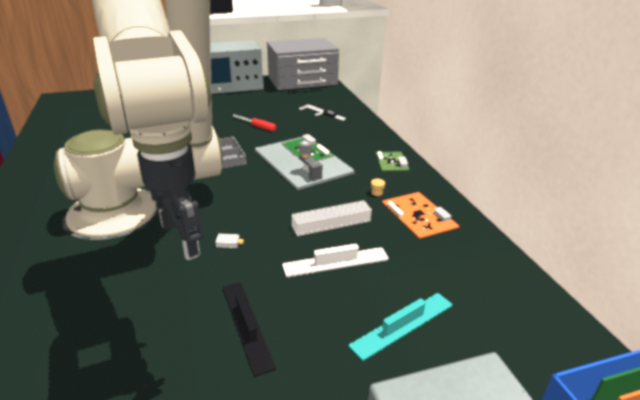

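Top view, things that could be taken for the straightedge: the finned bar at (325,182), which is the heat sink; the pale bar with a rib at (373,195); the turquoise one at (440,172); and the black one at (420,267). By the description it is the pale ribbed bar at (373,195). The holder is at (214,180), its knob near (235,178), and the loupe at (289,129). I'll check this in a close crop.

```bash
cat > h.py <<'E'
import cv2,numpy as np,pickle
def load(n): return pickle.load(open(n+".pkl","rb"))
def p2w(s,u,v,z):
    R,_=cv2.Rodrigues(np.array(s["rvec"],float)); t=np.array(s["tvec"],float).reshape(3)
    d=R.T@np.linalg.inv(s["mtx"])@np.array([u,v,1.]); c=-R.T@t
    return c+d*(z-c[2])/d[2]
def w2p(s,P):
    return cv2.projectPoints(np.atleast_2d(np.array(P,float)),np.array(s["rvec"],float),np.array(s["tvec"],float),np.array(s["mtx"]),None)[0].reshape(-1,2)
def crop(s,u0,v0,w,h,k,f,pts=None):
    im=cv2.resize(s["image"][v0:v0+h,u0:u0+w],None,fx=k,fy=k,interpolation=cv2.INTER_CUBIC)
    if pts is not None:
        for q in pts: cv2.circle(im,(int((q[0]-u0+.5)*k),int((q[1]-v0+.5)*k)),2,(0,0,255),-1)
    for i in range(0,w,10):
        cv2.putText(im,str(u0+i),(i*k,10),0,.35,(0,255,255),1); cv2.line(im,(i*k,12),(i*k,18),(0,255,255),1)
    for i in range(0,h,10):
        cv2.putText(im,str(v0+i),(0,i*k+4),0,.35,(0,255,255),1); cv2.line(im,(24,i*k),(30,i*k),(0,255,255),1)
    cv2.imwrite(f,im)
E
python3 - <<'E'
from h import *
s=load("top0"); crop(s,155,130,120,95,6,"pics/t_h.png"); crop(s,310,140,90,100,6,"pics/t_s.png")
R,_=cv2.Rodrigues(s["rvec"]);print(-R.T@s["tvec"])
s=load("side0"); crop(s,245,125,120,70,6,"pics/s_h.png"); crop(s,275,195,120,85,6,"pics/s_s.png")
R,_=cv2.Rodrigues(s["rvec"]);print(-R.T@s["tvec"])
E
```

```text
[ 340.54112542 -165.92015488 1228.97375959]
[  208.56814194 -1146.33532251   698.90203528]
```

View pics/t_h.png

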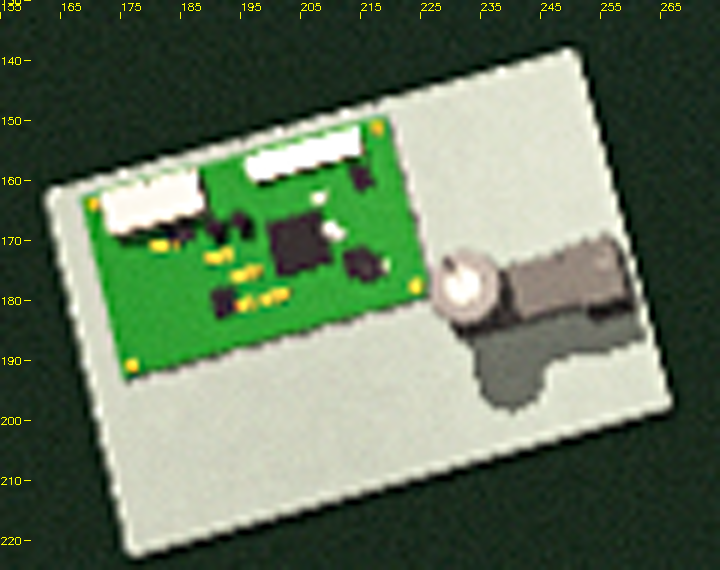

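View pics/t_s.png

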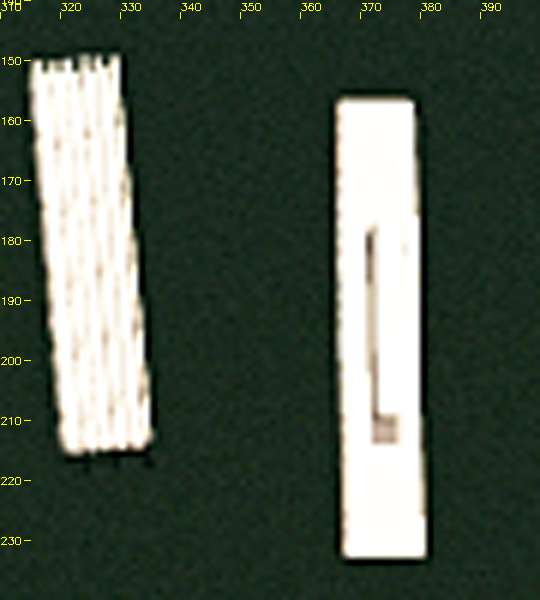

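View pics/s_h.png

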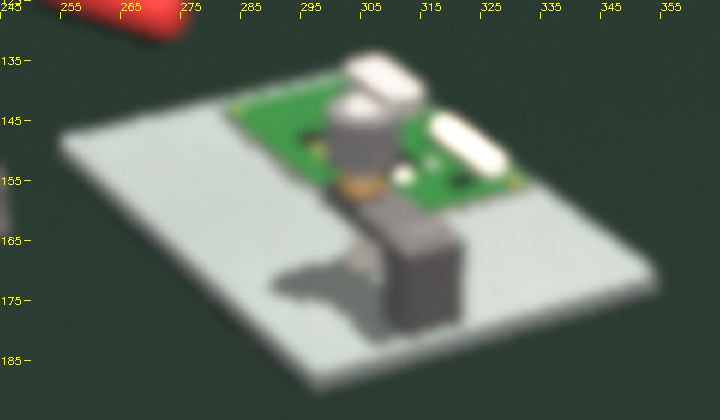

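View pics/s_s.png

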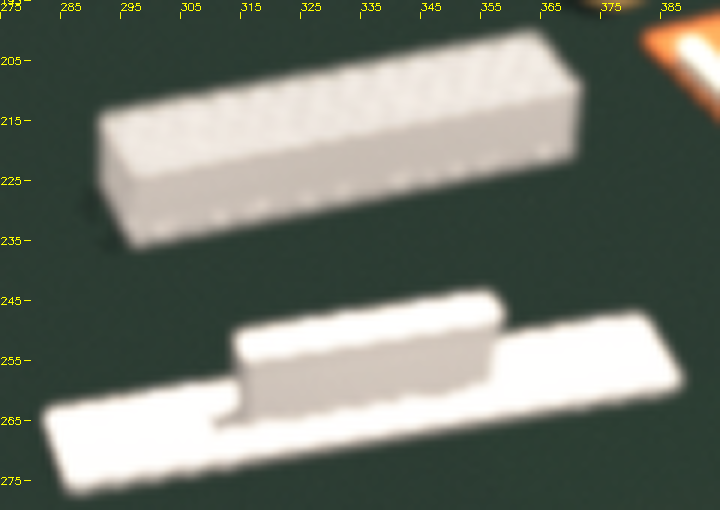

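```bash
cat > fit.py <<'E'
from h import *
from scipy.optimize import least_squares
def fit(obs,x0):
    # obs: (snap, (lx,ly,z), (u,v))
    def W(p,l): c,s=np.cos(p[2]),np.sin(p[2]); return [p[0]+c*l[0]-s*l[1],p[1]+s*l[0]+c*l[1],l[2]]
    def f(p): return np.concatenate([w2p(s,W(p,l))[0]-np.array(q) for s,l,q in obs])
    r=least_squares(f,x0,loss="soft_l1",x_scale=[1,1,.01]); return r.x,f(r.x).reshape(-1,2)
E
python3 - <<'E'
from fit import *
T=load("top0");S=load("side0")
t=lambda a,b:(a/6+155-.5,b/6+130-.5)
ts=lambda a,b:(a/6+310-.5,b/6+140-.5)
sh=lambda a,b:(a/6+245-.5,b/6+125-.5)
ss=lambda a,b:(a/6+275-.5,b/6+195-.5)
top=[(T,(110,115,12),t(46,190)),(T,(110,-175,12),t(575,47)),(T,(-90,-175,12),t(671,407)),(T,(-90,115,12),t(130,557)),
(T,(100,95,18),t(84,198)),(T,(100,-70,18),t(388,118)),(T,(0,-70,18),t(428,300)),(T,(0,95,18),t(126,382))]
side=[(S,(-90,115,12),sh(62,140)),(S,(-90,-175,12),sh(318,380)),(S,(110,-175,12),sh(657,275)),(S,(0,95,18),sh(226,110)),(S,(100,-70,18),sh(537,180))]
for o in (top,side,top+side):
    x,r=fit(o,[500,0,0.25]); print(x,np.abs(r).max(), r.round(1).tolist())
bt=[(T,(-20,120,6),ts(337,98)),(T,(20,120,6),ts(414,98)),(T,(20,-120,6),ts(427,558)),(T,(-20,-120,6),ts(342,558))]
# side local: ly -> +world x ; yaw ~ -90deg ; lx -> world y... 
for yaw in (-1.57,):
    bt=[(T,(20,120,6),ts(337,98)),(T,(-20,120,6),ts(414,98)),(T,(-20,-120,6),ts(427,558)),(T,(20,-120,6),ts(342,558))]
    bs=[(S,(20,-120,6),ss(43,412)),(S,(20,120,6),ss(645,313)),(S,(-20,120,6),ss(683,380)),(S,(-20,-120,6),ss(68,485)),
     (S,(7,-50,40),ss(235,330)),(S,(-7,-50,40),ss(247,360)),(S,(7,50,40),ss(490,290)),(S,(-7,50,40),ss(505,322))]
    for o in (bt,bs,bt+bs):
        x,r=fit(o,[400,-300,yaw]); print(x,r.round(1).tolist())
E
```

```text
[5.43292664e+02 1.62227854e+02 2.44640811e-01] 0.8618075162996206 [[-0.4, 0.4], [0.5, 0.3], [0.4, 0.3], [-0.2, 0.3], [-0.5, 0.0], [-0.1, -0.4], [0.9, -0.7], [-0.4, -0.3]]
[5.44109431e+02 1.54666311e+02 2.42434622e-01] 1.1463076841095017 [[-0.0, -0.0], [-0.2, -0.7], [1.1, 0.0], [-0.3, -0.2], [-0.3, 1.0]]
[5.43992938e+02 1.61342725e+02 2.45579324e-01] 1.8522810484910224 [[-0.1, 0.2], [0.7, 0.0], [0.7, -0.0], [0.1, 0.1], [-0.2, -0.2], [0.2, -0.7], [1.1, -0.9], [-0.1, -0.5], [-0.5, -0.8], [-0.6, -1.9], [0.4, -1.1], [-0.9, -1.0], [-1.0, 0.1]]
[ 502.29661615 -361.90530915   -1.59512846] [[12.4, 0.5], [-12.9, 0.5], [-13.4, -0.5], [13.7, -0.5]]
[ 501.44202568 -365.53219764   -1.90556541] [[0.7, 1.0], [7.2, 21.4], [-0.8, -1.2], [-1.7, -22.4], [0.1, 0.3], [-1.6, -8.6], [2.4, 8.6], [-0.4, -0.7]]
[ 502.19571583 -364.08638388   -1.84046217] [[22.2, 3.1], [-2.9, 0.1], [-21.9, -3.2], [4.8, -0.1], [1.3, 2.8], [7.3, 18.7], [-1.7, -3.7], [-2.3, -20.7], [0.4, 0.8], [-1.7, -8.1], [2.6, 7.2], [-0.6, -2.0]]
```

Run:
```python
from fit import *
T=load("top0");S=load("side0")
ts=lambda a,b:(a/6+310-.5,b/6+140-.5)
ss=lambda a,b:(a/6+275-.5,b/6+195-.5)
bt=[(T,(-20,120,6),ts(337,98)),(T,(20,120,6),ts(414,98)),(T,(20,-120,6),ts(427,558)),(T,(-20,-120,6),ts(342,558))]
bs=[(S,(-20,-120,6),ss(43,412)),(S,(-20,120,6),ss(645,313)),(S,(20,120,6),ss(683,380)),(S,(20,-120,6),ss(68,485)),
     (S,(-7,-50,40),ss(235,330)),(S,(7,-50,40),ss(247,360)),(S,(-7,50,40),ss(490,290)),(S,(7,50,40),ss(505,322))]
for o in (bt,bs,bt+bs):
        x,r=fit(o,[500,-360,-1.57]); print(x,r.round(1).tolist())
hs=[(T,(-22,100,36),ts(30,58)),(T,(22,100,36),ts(121,54)),(T,(22,-100,36),ts(153,440)),(T,(-22,-100,36),ts(62,454))]
x,r=fit(hs,[500,-260,-1.5]); print("hs",x,r.round(1).tolist())
for p in ([543.5,161,.245],):
    c,s=np.cos(p[2]),np.sin(p[2]); print("knob",p[0]-20*c+100*s,p[1]-20*s-100*c)
print(T and p2w(T,465/6+155-.5,286/6+130-.5,102))
print(p2w(S,363/6+245-.5,105/6+125-.5,102), p2w(T,289,129,36))
```

```text
[ 502.2778721  -362.0922052    -1.60012971] [[0.1, 0.5], [-0.1, 0.5], [-0.6, -0.5], [0.6, -0.5]]
[ 501.48246973 -366.05803176   -1.60366519] [[0.7, 0.1], [-0.4, 0.6], [-0.3, -0.1], [0.2, -0.5], [0.2, 0.8], [-0.1, -0.4], [0.1, 0.8], [-0.4, -0.9]]
[ 501.94044938 -364.5433332    -1.60126363] [[1.0, 0.6], [0.7, 0.6], [0.1, -0.4], [1.4, -0.4], [0.8, -0.2], [-0.6, 0.1], [-0.4, -0.6], [0.3, -0.9], [0.2, 0.4], [-0.1, -0.8], [0.0, 0.3], [-0.4, -1.3]]
hs [ 541.85133835 -211.08076844   -1.52153068] [[0.6, 0.8], [-0.5, 0.4], [-0.4, -0.1], [0.4, -1.3]]
knob 548.3528859794045 59.13514100696503
[549.40402371  60.84906063 102.        ]
[549.15485911  60.95801767 102.        ] [ 710.12146434 -104.39895332   36.        ]
```

>>> carry_out --commands '[{"offset":[25,40,0],"roll":0},{"offset":[50,80,0],"roll":0},{"offset":[75,120,0],"roll":0},{"offset":[100,160,0],"roll":0},{"offset":[125,200,0],"roll":0},{"offset":[150,240,0],"roll":0},{"offset":[175,280,0],"roll":0},{"offset":[200,320,0],"roll":0}]' --gripper 70

```text
time_s: 0.9
ee_pos: [380.7, -197.8, 231.3]
tool_rot: [-0.117, 0.697, -0.697, 0.117]
wrist_force: [-0.1, -1.0, 0.3]
finger_gap: 70.2
```

Run:
```python
from workcell import readout
from scipy.spatial.transform import Rotation as R
s=readout.state(); print(s["joints"],s["ee_pos"],R.from_quat(s["tool_rot"]).as_matrix().round(3),s["finger_gap"])
```

```text
[-7.56571310e-01  1.67401759e-01  1.60431526e+00  1.17345513e-05
  1.37005154e+00  4.80761040e-01] [ 380.7227253  -197.79782764  231.25420525] [[-0.945 -0.     0.327]
 [-0.327  0.    -0.945]
 [ 0.    -1.    -0.   ]] 70.15559122539968
```

>>> carry_out --commands '[{"offset":[25,40,0],"roll":0},{"offset":[50,80,0],"roll":0},{"offset":[76,120,-10],"roll":0},{"offset":[102,160,-20],"roll":0},{"offset":[128,200,-40],"roll":0},{"offset":[150,230,-60],"roll":0},{"offset":[169,259,-80],"roll":0},{"offset":[169,259,-100],"roll":0}]' --gripper 70

```text
time_s: 1.7
ee_pos: [550.4, 62.5, 129.8]
tool_rot: [-0.119, 0.697, -0.697, 0.119]
wrist_force: [-0.3, 0.3, -0.1]
finger_gap: 70.0
```

Run:
```python
from h import *
from workcell import cams,readout
print(readout.state()["ee_pos"])
for n in ("top","side"):
    s=cams.snapshot(n); pickle.dump(s,open(n+"1.pkl","wb"))
    if n=="side": crop(s,230,90,130,100,6,"pics/s1.png")
    else: crop(s,155,120,120,100,6,"pics/t1.png")
```

```text
[550.40719317  62.4877774  129.81887437]
```

View pics/s1.png

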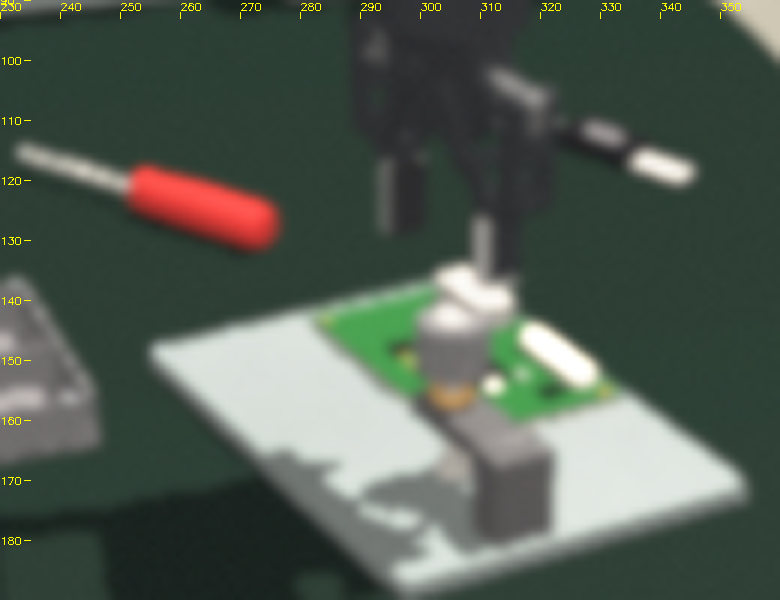

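View pics/t1.png

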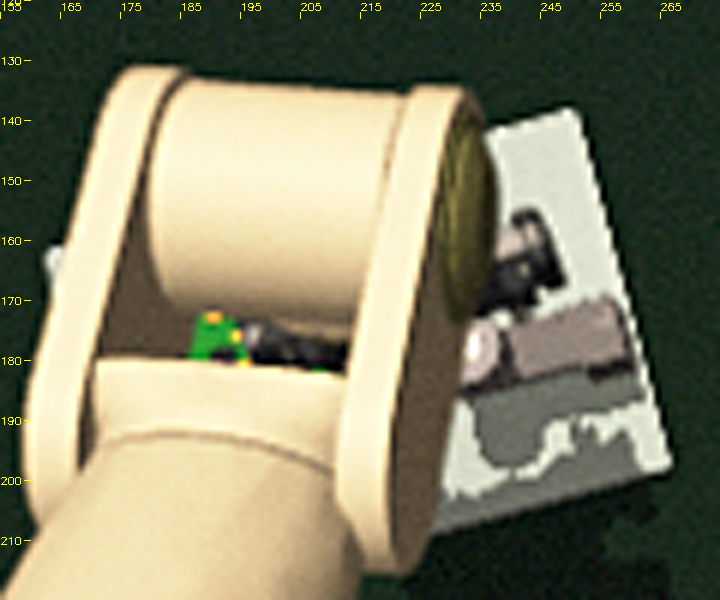

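Side crop: the open fingers are at about (296,128) and (311,137), and they straddle the knob at (305,146). I'll descend and grip.

>>> carry_out --commands '[{"offset":[0,0,-20],"roll":0},{"offset":[0,0,-40],"roll":0},{"offset":[0,0,-60],"roll":0},{"offset":[0,0,-60],"roll":0},{"offset":[0,0,-60],"roll":0},{"offset":[0,0,-60],"roll":0},{"offset":[0,0,-60],"roll":0},{"offset":[0,0,-60],"roll":0}]' --gripper 70

```text
time_s: 2.6
ee_pos: [549.5, 59.3, 72.1]
tool_rot: [0.117, -0.697, 0.697, -0.118]
wrist_force: [0.4, 0.3, -0.2]
finger_gap: 70.2
```

>>> carry_out --commands '[{"offset":[0,0,0],"roll":0},{"offset":[0,0,0],"roll":0},{"offset":[0,0,0],"roll":0},{"offset":[0,0,0],"roll":0},{"offset":[0,0,0],"roll":0},{"offset":[0,0,0],"roll":0},{"offset":[0,0,0],"roll":0},{"offset":[0,0,0],"roll":0}]' --gripper 30

```text
time_s: 3.4
ee_pos: [549.0, 60.1, 71.9]
tool_rot: [-0.117, 0.698, -0.697, 0.118]
wrist_force: [-2.4, 3.9, 4.9]
finger_gap: 34.5
```

>>> carry_out --commands '[{"offset":[0,0,0.5],"roll":7},{"offset":[0,0,1],"roll":14},{"offset":[0,0,1.5],"roll":21},{"offset":[0,0,2],"roll":28},{"offset":[0,0,2.5],"roll":35},{"offset":[0,0,3],"roll":42},{"offset":[0,0,3.5],"roll":49},{"offset":[0,0,4],"roll":56}]'

```text
time_s: 4.2
ee_pos: [549.8, 59.5, 75.8]
tool_rot: [0.432, -0.559, 0.56, -0.433]
wrist_force: [1.1, 1.0, 2.0]
finger_gap: 34.3
```

Run:
```python
from workcell import readout
from scipy.spatial.transform import Rotation as R
s=readout.state(); print(s["joints"],s["ee_pos"],s["wrist_force"],s["torque"],s["finger_gap"])
```

```text
[-1.06509591e-01  5.45684834e-01  1.51473559e+00  3.24080411e-04
  1.07943917e+00  1.48090866e-01] [549.78421968  59.46390718  75.82077157] [1.09758455 1.0420488  1.98493485] [ 0.12408214 -0.27501888 -0.15310305] 34.27795949979617
```

>>> carry_out --commands '[{"offset":[0,0,0.5],"roll":7},{"offset":[0,0,1],"roll":14},{"offset":[0,0,1.5],"roll":21},{"offset":[0,0,2],"roll":28},{"offset":[0,0,2.5],"roll":35},{"offset":[0,0,3],"roll":42},{"offset":[0,0,3.5],"roll":49},{"offset":[0,0,4],"roll":56}]'

```text
time_s: 5.0
ee_pos: [550.8, 59.7, 79.8]
tool_rot: [-0.644, 0.29, -0.292, 0.645]
wrist_force: [5.8, 2.7, -0.7]
finger_gap: 34.6
```

>>> carry_out --commands '[{"offset":[0,0,0.5],"roll":7},{"offset":[0,0,1],"roll":14},{"offset":[0,0,1.5],"roll":21},{"offset":[0,0,2],"roll":28},{"offset":[0,0,2.5],"roll":35},{"offset":[0,0,3],"roll":42},{"offset":[0,0,3.5],"roll":49},{"offset":[0,0,4],"roll":56}]'

```text
time_s: 5.8
ee_pos: [549.5, 60.5, 82.9]
tool_rot: [-0.705, -0.045, 0.045, 0.707]
wrist_force: [0.3, 5.5, -4.5]
finger_gap: 34.4
```

Run:
```python
from h import *
from workcell import cams,readout
s=readout.state(); print(s["joints"],s["ee_pos"],s["wrist_force"],s["torque"],s["finger_gap"])
s=cams.snapshot("side"); pickle.dump(s,open("side2.pkl","wb"))
crop(s,230,90,130,100,6,"pics/s2.png")
```

```text
[-0.1057849   0.53640663  1.50675978  0.00288616  1.09809915 -1.80565776] [549.54719373  60.47431048  82.93145086] [ 0.31749059  5.47273446 -4.50185903] [ 0.83447268  0.10265644 -1.19100475] 34.433470454209306
```

View pics/s2.png

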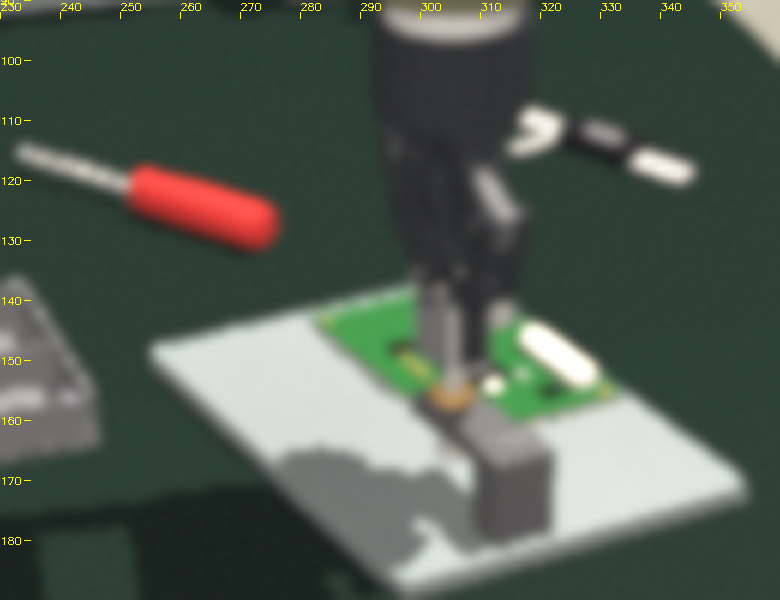

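The moment about z has jumped to −1.2 N m after 168°, so the knob has reached its upper stop. I'll release it and rise.

>>> carry_out --commands '[{"offset":[0,0,0],"roll":-2},{"offset":[0,0,0],"roll":-2},{"offset":[0,0,0],"roll":-2},{"offset":[0,0,0],"roll":-2},{"offset":[0,0,0],"roll":-2},{"offset":[0,0,30],"roll":-2},{"offset":[0,0,70],"roll":-2},{"offset":[0,0,110],"roll":-2}]' --gripper 70

```text
time_s: 6.65
ee_pos: [548.9, 59.4, 194.5]
tool_rot: [-0.706, -0.031, 0.032, 0.706]
wrist_force: [0.8, -0.3, -0.8]
finger_gap: 70.2
```

Run:
```python
from h import *
from workcell import cams,readout
from scipy.spatial.transform import Rotation as R
s=readout.state(); print(s["joints"],s["ee_pos"],s["finger_gap"]); m=R.from_quat(s["tool_rot"]).as_matrix(); print(m.round(3), np.arctan2(m[1,2],m[0,2]))
s=cams.snapshot("side"); pickle.dump(s,open("side3.pkl","wb"))
crop(s,230,90,130,100,6,"pics/s3.png")
```

```text
[-1.06717185e-01  4.13737331e-01  1.35465183e+00 -5.24271851e-05
  1.37420331e+00 -1.76717032e+00] [548.87463325  59.36121919 194.52092595] 70.22387630198592
[[ 0.996 -0.001 -0.09 ]
 [ 0.09   0.     0.996]
 [-0.001 -1.     0.   ]] 1.6604633289647042
```

View pics/s3.png

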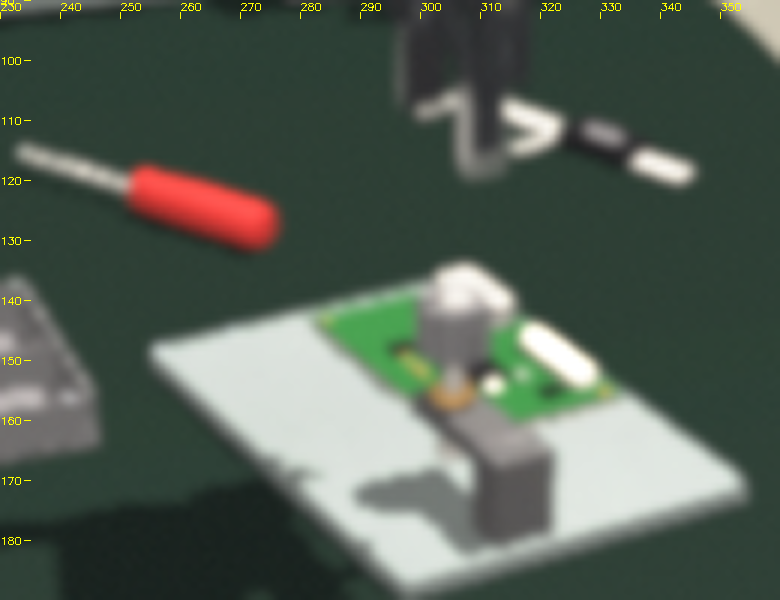

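The knob now stands 12 mm higher, at (305,138) to (305,150) with the stem visible. Next is the straightedge, with a roll of about −6.9°.

>>> carry_out --commands '[{"offset":[-5,-47,0],"roll":-1},{"offset":[-10,-94,0],"roll":-2},{"offset":[-16,-141,0],"roll":-3},{"offset":[-21,-188,0],"roll":-4},{"offset":[-26,-235,0],"roll":-5},{"offset":[-32,-282,0],"roll":-6},{"offset":[-37,-329,0],"roll":-6.9},{"offset":[-42,-376,0],"roll":-6.9}]' --gripper 60

```text
time_s: 7.5
ee_pos: [506.6, -318.5, 193.2]
tool_rot: [-0.707, 0.011, -0.011, 0.707]
wrist_force: [0.9, 0.6, -0.7]
finger_gap: 59.6
```

>>> carry_out --commands '[{"offset":[-4,-30,0],"roll":0},{"offset":[-4.5,-45.5,0],"roll":0},{"offset":[-4.5,-45.5,-40],"roll":0},{"offset":[-4.5,-45.5,-80],"roll":0},{"offset":[-4.5,-45.5,-110],"roll":0},{"offset":[-4.5,-45.5,-110],"roll":0},{"offset":[-4.5,-45.5,-110],"roll":0},{"offset":[-4.5,-45.5,-110],"roll":0}]' --gripper 60

```text
time_s: 8.3
ee_pos: [503.6, -362.5, 85.5]
tool_rot: [0.708, -0.01, 0.012, -0.706]
wrist_force: [0.1, 0.1, 0.3]
finger_gap: 59.8
```

Run:
```python
from h import *
from workcell import cams,readout
from scipy.spatial.transform import Rotation as R
s=readout.state(); print(s["joints"],s["ee_pos"],s["finger_gap"]); m=R.from_quat(s["tool_rot"]).as_matrix(); print(np.arctan2(m[1,2],m[0,2]))
s=cams.snapshot("side"); pickle.dump(s,open("side4.pkl","wb"))
crop(s,270,170,130,100,6,"pics/s4.png")
s=cams.snapshot("top"); pickle.dump(s,open("top4.pkl","wb"))
crop(s,300,140,130,100,6,"pics/t4.png")
```

```text
[-8.14388005e-01  6.31109631e-01  1.30228380e+00  9.37628082e-05
  1.20457326e+00 -2.35478438e+00] [ 503.64624867 -362.49061817   85.50902089] 59.83741194532731
1.5403596695829374
```

View pics/s4.png

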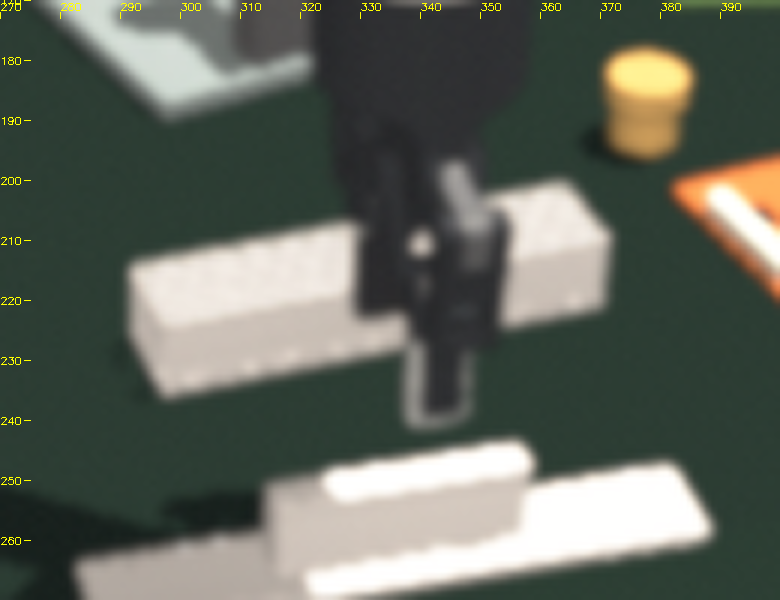

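View pics/t4.png

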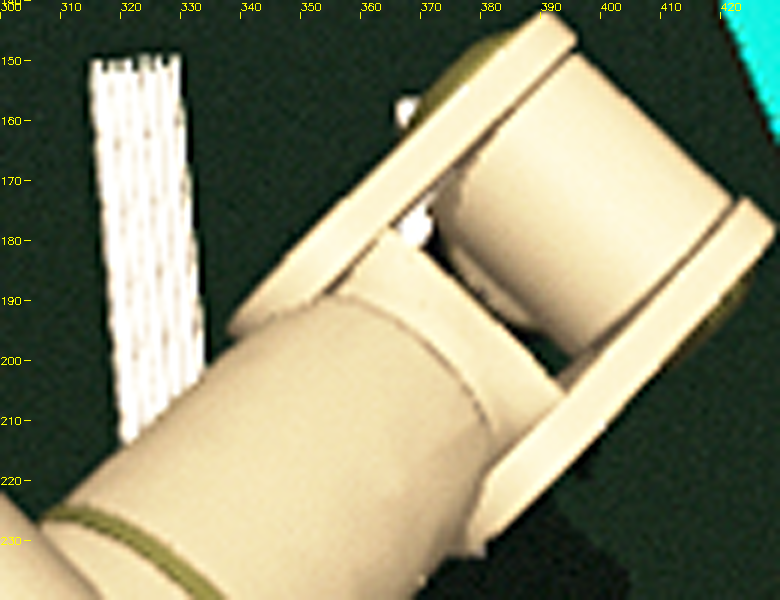

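The near finger's tip is at about (341,240), in front of the rib (top at about (335,248)), and the other finger is behind it. I'll descend and grip.

>>> carry_out --commands '[{"offset":[-1,0,-20],"roll":0},{"offset":[-1,0,-40],"roll":0},{"offset":[-1,0,-55],"roll":0},{"offset":[-1,0,-65],"roll":0},{"offset":[-1,0,-71],"roll":0},{"offset":[-1,0,-71],"roll":0},{"offset":[-1,0,-71],"roll":0},{"offset":[-1,0,-71],"roll":0}]' --gripper 60

```text
time_s: 9.2
ee_pos: [502.0, -362.4, 13.1]
tool_rot: [0.707, -0.011, 0.011, -0.707]
wrist_force: [0.1, 0.3, 0.1]
finger_gap: 59.9
```

>>> carry_out --commands '[{"offset":[0,0,0],"roll":0},{"offset":[0,0,0],"roll":0},{"offset":[0,0,0],"roll":0},{"offset":[0,0,0],"roll":0},{"offset":[0,0,0],"roll":0},{"offset":[0,0,0],"roll":0},{"offset":[0,0,0],"roll":0},{"offset":[0,0,0],"roll":0}]' --gripper 8

```text
time_s: 10.0
ee_pos: [501.8, -362.3, 12.6]
tool_rot: [0.707, -0.011, 0.011, -0.707]
wrist_force: [-0.1, 0.2, 4.9]
finger_gap: 12.8
```

>>> carry_out --commands '[{"offset":[0,0,0],"roll":0},{"offset":[0,0,10],"roll":0},{"offset":[0,0,20],"roll":0},{"offset":[0,0,40],"roll":0},{"offset":[0,0,70],"roll":0},{"offset":[0,0,100],"roll":0},{"offset":[0,0,130],"roll":0},{"offset":[0,0,150],"roll":0}]'

```text
time_s: 10.8
ee_pos: [501.8, -362.2, 165.0]
tool_rot: [0.708, -0.01, 0.011, -0.706]
wrist_force: [0.5, 0.3, -3.8]
finger_gap: 13.1
```

The gap holds at 13 mm and −4 N of load shows, so the bar is gripped. Next I'll carry it to holder (−66, −7) and turn it by −74.25°.

>>> carry_out --commands '[{"offset":[-1,30,0],"roll":-4},{"offset":[-3,70,0],"roll":-10},{"offset":[-4,112,0],"roll":-16},{"offset":[-6,154,0],"roll":-22},{"offset":[-8,196,0],"roll":-28},{"offset":[-10,238,0],"roll":-34},{"offset":[-11,280,0],"roll":-40},{"offset":[-13,322,0],"roll":-46}]'

```text
time_s: 11.6
ee_pos: [488.2, -38.4, 162.8]
tool_rot: [-0.646, 0.288, -0.288, 0.646]
wrist_force: [0.8, 0.6, -3.1]
finger_gap: 13.2
```

>>> carry_out --commands '[{"offset":[-2,42,0],"roll":-6},{"offset":[-4,84,0],"roll":-12},{"offset":[-5,120,0],"roll":-18},{"offset":[-6,150,0],"roll":-24},{"offset":[-7,170,0],"roll":-28.2},{"offset":[-7,179,0],"roll":-28.2},{"offset":[-7,179,0],"roll":-28.2},{"offset":[-7,179,0],"roll":-28.2}]'

```text
time_s: 12.4
ee_pos: [481.7, 138.2, 162.4]
tool_rot: [0.558, -0.435, 0.435, -0.557]
wrist_force: [0.3, -0.4, -2.4]
finger_gap: 13.0
```

Run:
```python
from h import *
from workcell import cams,readout
from scipy.spatial.transform import Rotation as R
s=readout.state(); print(s["joints"],s["ee_pos"],s["finger_gap"]); m=R.from_quat(s["tool_rot"]).as_matrix(); print(m.round(3),np.arctan2(m[1,2],m[0,2]))
s=cams.snapshot("side"); pickle.dump(s,open("side5.pkl","wb"))
crop(s,220,70,130,120,5,"pics/s5.png")
s=cams.snapshot("top"); pickle.dump(s,open("top5.pkl","wb"))
crop(s,150,120,130,110,5,"pics/t5.png")
```

```text
[ 4.28311498e-02  3.61182731e-01  1.54467564e+00 -3.75546922e-04
  1.23575497e+00 -2.02950948e-01] [481.74423288 138.16273581 162.42112672] 12.97203198175515
[[ 0.243 -0.     0.97 ]
 [-0.97  -0.     0.243]
 [ 0.    -1.    -0.   ]] 0.24590556892350196
```

View pics/s5.png

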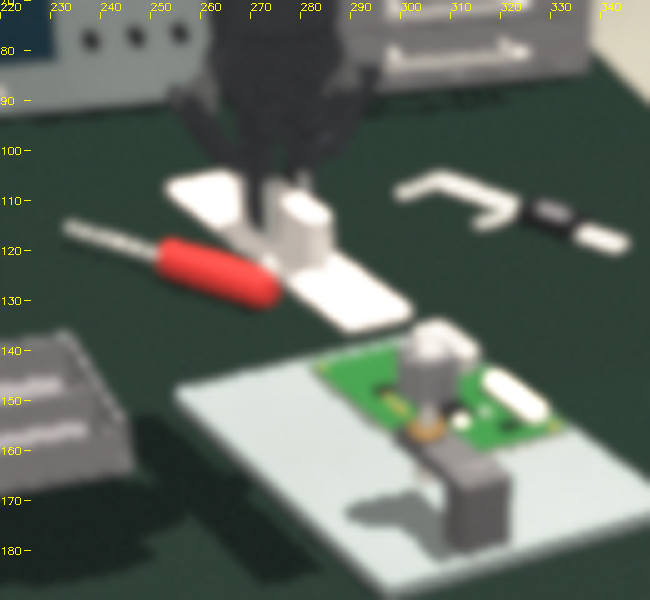

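View pics/t5.png

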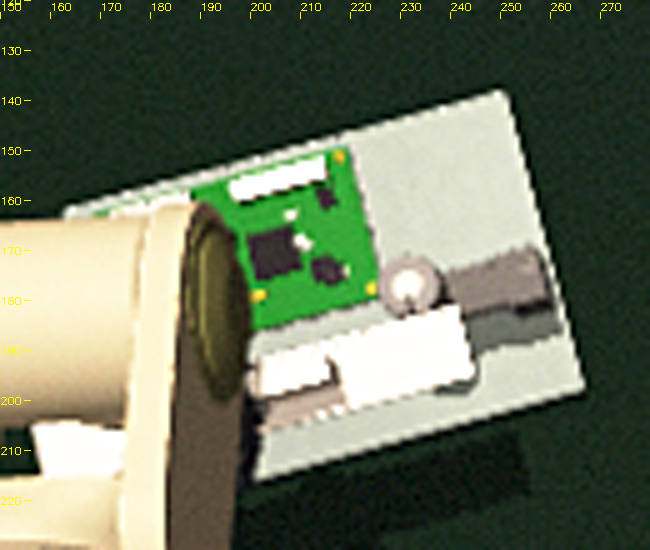

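Top crop: the bar's free end is at (236–243,180–196) and the board's near edge at (200–226,180–186). They are parallel, with the end just short of the clamp arm. I'll lower onto the bed in front of the arm.

>>> carry_out --commands '[{"offset":[0,1,-30],"roll":0},{"offset":[0,1,-60],"roll":0},{"offset":[0,1,-85],"roll":0},{"offset":[0,1,-105],"roll":0},{"offset":[0,1,-120],"roll":0},{"offset":[0,1,-131],"roll":0},{"offset":[0,1,-131],"roll":0},{"offset":[0,1,-131],"roll":0}]'

```text
time_s: 13.3
ee_pos: [482.1, 139.6, 31.8]
tool_rot: [-0.557, 0.435, -0.435, 0.557]
wrist_force: [-0.0, 0.5, -3.5]
finger_gap: 12.8
```

Run:
```python
from h import *
from workcell import cams,readout
s=readout.state(); print(s["ee_pos"],s["wrist_force"],s["torque"])
s=cams.snapshot("side"); pickle.dump(s,open("side6.pkl","wb"))
crop(s,220,90,130,110,6,"pics/s6.png")
s=cams.snapshot("top"); pickle.dump(s,open("top6.pkl","wb"))
crop(s,150,130,130,100,6,"pics/t6.png")
```

```text
[482.10730736 139.56735577  31.75547704] [-0.04807602  0.54716674 -3.5271862 ] [ 0.00599991 -0.02436789 -0.0154427 ]
```

View pics/s6.png

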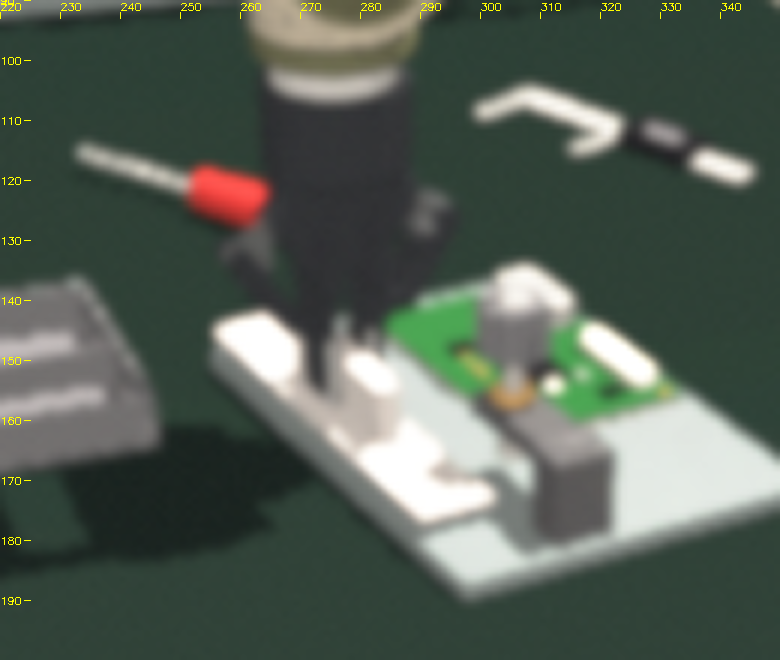

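View pics/t6.png

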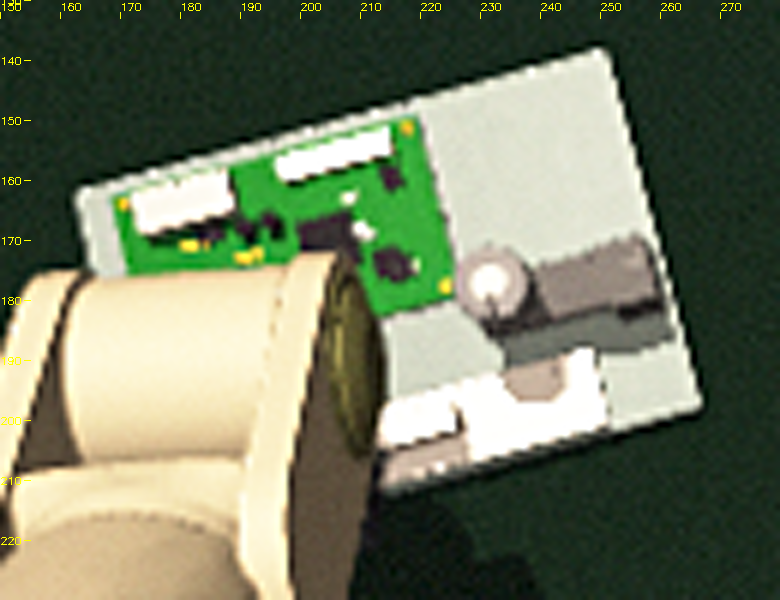

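The bar hovers about 7 mm above the bed, clear of the arm, with its end at (250,190–202) in the top crop. I'll lower to about 1.5 mm and slide 38 mm towards the board.

>>> carry_out --commands '[{"offset":[0,0,-3],"roll":0},{"offset":[0,0,-5],"roll":0},{"offset":[6,1.5,-5],"roll":0},{"offset":[14,3.5,-5],"roll":0},{"offset":[22,5.5,-5],"roll":0},{"offset":[30,7.5,-5],"roll":0},{"offset":[37,9.2,-5],"roll":0},{"offset":[37,9.2,-5],"roll":0}]'

```text
time_s: 14.2
ee_pos: [519.8, 149.3, 26.3]
tool_rot: [-0.557, 0.435, -0.435, 0.558]
wrist_force: [-0.7, 0.3, -3.2]
finger_gap: 12.8
```

Run:
```python
from h import *
from workcell import cams,readout
s=readout.state(); print(s["ee_pos"],s["wrist_force"],s["torque"])
s=cams.snapshot("side"); pickle.dump(s,open("side7.pkl","wb"))
crop(s,240,110,110,80,7,"pics/s7.png")
s=cams.snapshot("top"); pickle.dump(s,open("top7.pkl","wb"))
crop(s,170,140,110,80,7,"pics/t7.png")
```

```text
[519.79651386 149.25608797  26.28376849] [-0.72540738  0.34313423 -3.20557736] [0.01556185 0.01158045 0.01335678]
```

View pics/s7.png

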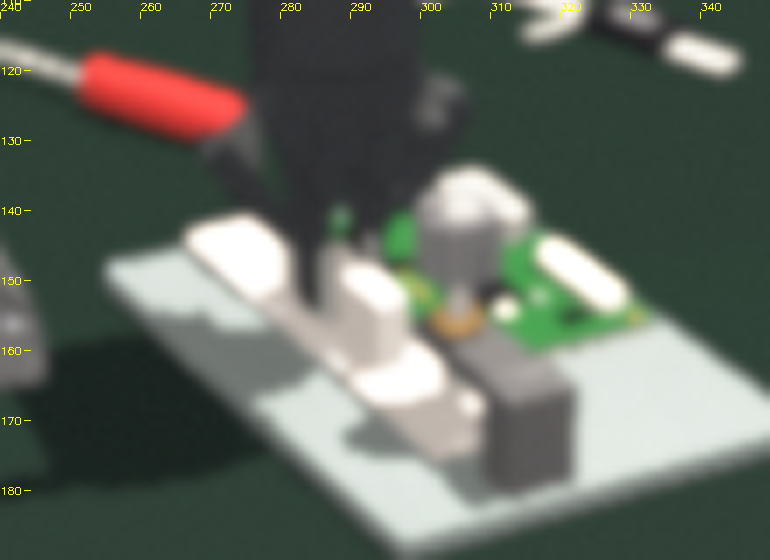

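View pics/t7.png

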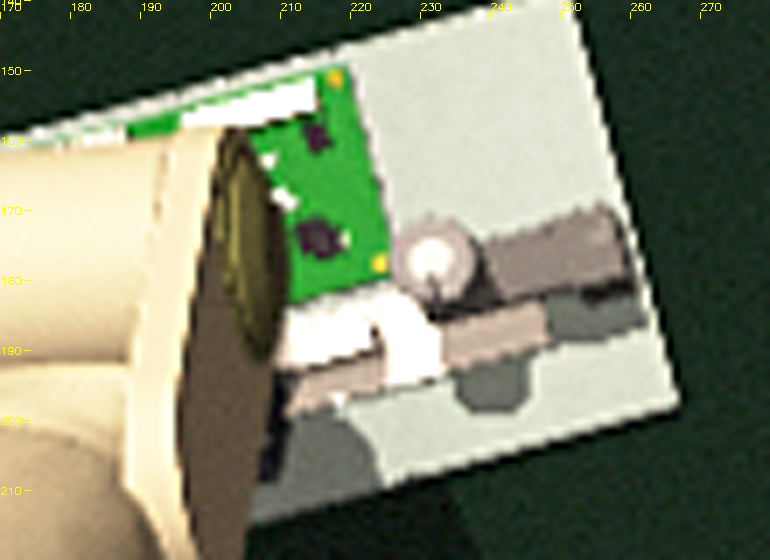

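The bar end is under the arm and there is no contact yet. I'll push gently towards the board's edge.

>>> carry_out --commands '[{"offset":[1,0.2,0],"roll":0},{"offset":[2,0.5,0],"roll":0},{"offset":[3,0.7,0],"roll":0},{"offset":[4,1,0],"roll":0},{"offset":[5,1.2,0],"roll":0},{"offset":[5.5,1.4,0],"roll":0},{"offset":[6,1.5,0],"roll":0},{"offset":[6,1.5,0],"roll":0}]'

```text
time_s: 15.1
ee_pos: [524.7, 150.6, 26.3]
tool_rot: [-0.557, 0.435, -0.435, 0.557]
wrist_force: [-0.2, 0.7, -4.5]
finger_gap: 13.3
```

Run:
```python
from workcell import readout
s=readout.state(); print(s["ee_pos"],s["wrist_force"],s["torque"])
```

```text
[524.7452224  150.57387363  26.32525893] [-0.16262005  0.66604321 -4.52967688] [-0.02946258  0.03693884  0.02492193]
```

>>> carry_out --commands '[{"offset":[0.3,0.1,0],"roll":0},{"offset":[0.6,0.2,0],"roll":0},{"offset":[1,0.3,0],"roll":0},{"offset":[1.3,0.3,0],"roll":0},{"offset":[1.6,0.4,0],"roll":0},{"offset":[2,0.5,0],"roll":0},{"offset":[2,0.5,0],"roll":0},{"offset":[2,0.5,0],"roll":0}]'

```text
time_s: 15.9
ee_pos: [526.7, 151.1, 26.3]
tool_rot: [0.557, -0.435, 0.435, -0.557]
wrist_force: [-0.3, -0.1, -2.7]
finger_gap: 12.8
```

Run:
```python
from workcell import readout
s=readout.state(); print(s["ee_pos"],s["wrist_force"],s["torque"])
```

```text
[526.68458673 151.0739492   26.31673424] [-0.33696886 -0.12328924 -2.6520071 ] [-0.02551795  0.00939519  0.03893017]
```

>>> carry_out --commands '[{"offset":[0.3,0.1,0],"roll":0},{"offset":[0.6,0.2,0],"roll":0},{"offset":[1,0.3,0],"roll":0},{"offset":[1.3,0.3,0],"roll":0},{"offset":[1.6,0.4,0],"roll":0},{"offset":[2,0.5,0],"roll":0},{"offset":[2,0.5,0],"roll":0},{"offset":[2,0.5,0],"roll":0}]'

```text
time_s: 16.7
ee_pos: [527.6, 151.4, 26.2]
tool_rot: [0.558, -0.436, 0.435, -0.557]
wrist_force: [-5.7, -3.0, -0.4]
finger_gap: 13.3
```

Run:
```python
from h import *
from workcell import cams,readout
s=readout.state(); print(s["ee_pos"],s["wrist_force"],s["torque"])
s=cams.snapshot("side"); pickle.dump(s,open("side8.pkl","wb"))
crop(s,240,110,110,80,7,"pics/s8.png")
s=cams.snapshot("top"); pickle.dump(s,open("top8.pkl","wb"))
crop(s,170,140,110,80,7,"pics/t8.png")
```

```text
[527.59674498 151.36542384  26.19020004] [-5.72405312 -2.98264043 -0.44893218] [-0.35714508  0.99314739  0.05623847]
```

View pics/s8.png

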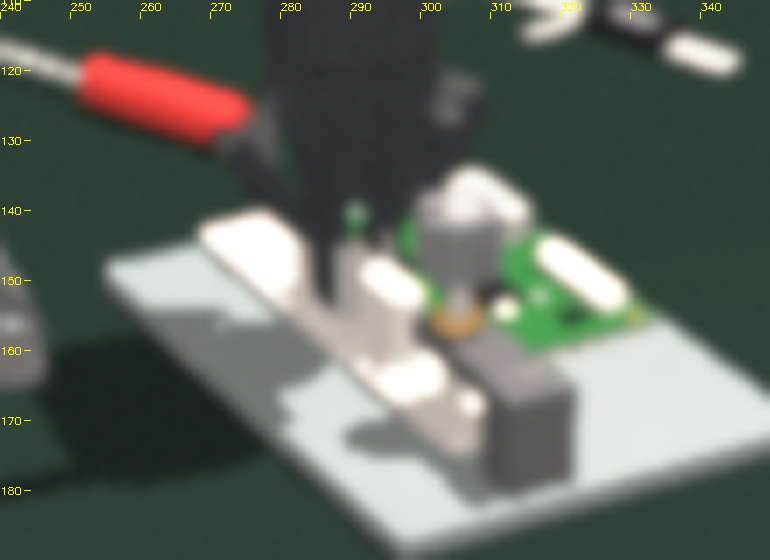

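View pics/t8.png

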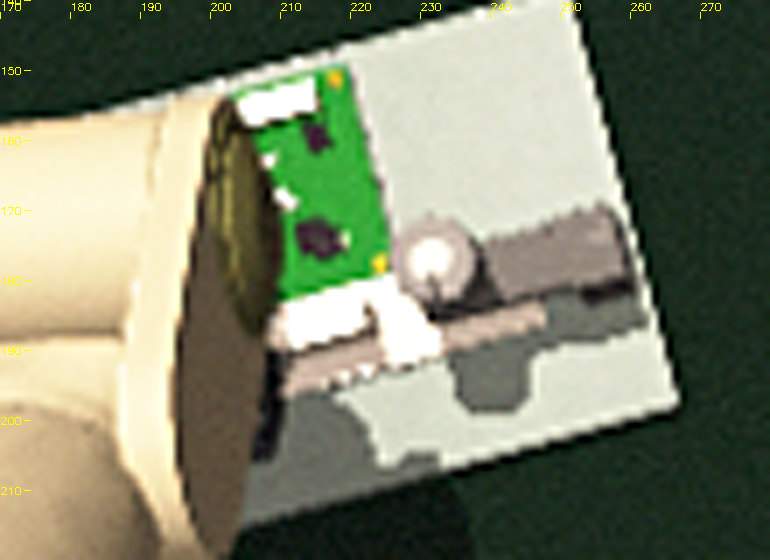

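It is in contact: about 6 N against the board's edge at TCP (527.6, 151.4), and the bar meets the green edge in the top crop. I'll lower the last millimetre onto the bed.

>>> carry_out --commands '[{"offset":[0,0,-0.3],"roll":0},{"offset":[0,0,-0.6],"roll":0},{"offset":[0,0,-0.9],"roll":0},{"offset":[0,0,-1.2],"roll":0},{"offset":[0,0,-1.5],"roll":0},{"offset":[0,0,-1.8],"roll":0},{"offset":[0,0,-2],"roll":0},{"offset":[0,0,-2],"roll":0}]'

```text
time_s: 17.6
ee_pos: [527.6, 151.5, 24.6]
tool_rot: [0.558, -0.436, 0.435, -0.557]
wrist_force: [-7.0, -1.5, 5.7]
finger_gap: 12.9
```

Run:
```python
from workcell import readout
s=readout.state(); print(s["ee_pos"],s["wrist_force"],s["torque"],s["finger_gap"])
```

```text
[527.56707495 151.47299123  24.64068554] [-6.97815589 -1.4778368   5.71710377] [-0.34728346  1.14536019  0.00145461] 12.888288727483566
```

On the bed: the vertical force went from −3 to +6 N at z = 24.6. I'll release and rise.

>>> carry_out --commands '[{"offset":[0,0,0],"roll":0},{"offset":[0,0,0],"roll":0},{"offset":[0,0,0],"roll":0},{"offset":[0,0,0],"roll":0},{"offset":[0,0,10],"roll":0},{"offset":[0,0,30],"roll":0},{"offset":[0,0,60],"roll":0},{"offset":[0,0,100],"roll":0}]' --gripper 40

```text
time_s: 18.4
ee_pos: [528.1, 151.5, 125.1]
tool_rot: [0.558, -0.436, 0.435, -0.557]
wrist_force: [0.9, -0.1, -0.1]
finger_gap: 40.4
```

>>> carry_out --commands '[{"offset":[-5,-30,40],"roll":8},{"offset":[-15,-70,60],"roll":16},{"offset":[-30,-110,60],"roll":24},{"offset":[-45,-150,60],"roll":32},{"offset":[-60,-190,60],"roll":40},{"offset":[-75,-230,60],"roll":48},{"offset":[-90,-265,60],"roll":56},{"offset":[-90,-300,60],"roll":64}]' --gripper 70

```text
time_s: 19.2
ee_pos: [437.4, -147.8, 185.3]
tool_rot: [0.702, -0.081, 0.082, -0.702]
wrist_force: [0.6, 0.2, 0.3]
finger_gap: 70.4
```

Run:
```python
from h import *
from workcell import cams,readout
s=readout.state(); print(s["ee_pos"],s["wrist_force"])
s=cams.snapshot("side"); pickle.dump(s,open("side9.pkl","wb"))
crop(s,240,110,110,80,7,"pics/s9.png")
s=cams.snapshot("top"); pickle.dump(s,open("top9.pkl","wb"))
crop(s,160,135,110,80,7,"pics/t9.png")
```

```text
[ 437.44809455 -147.79052641  185.31238865] [0.56723974 0.20890475 0.27857746]
```

View pics/s9.png

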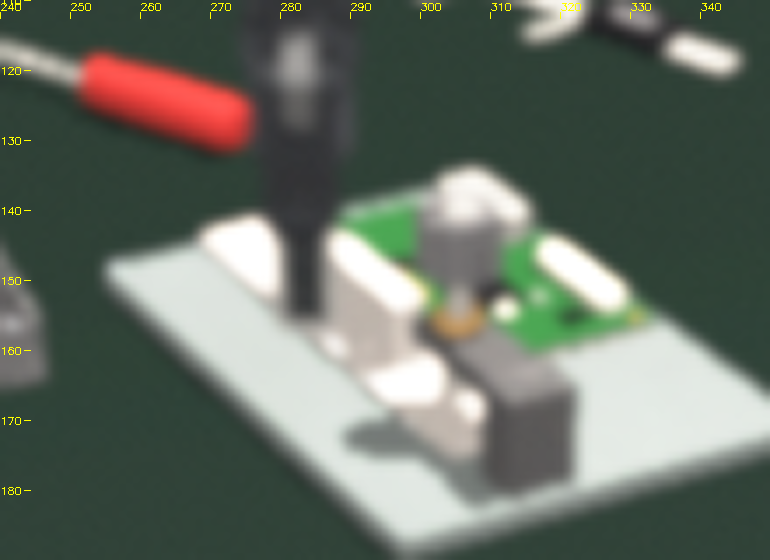

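View pics/t9.png

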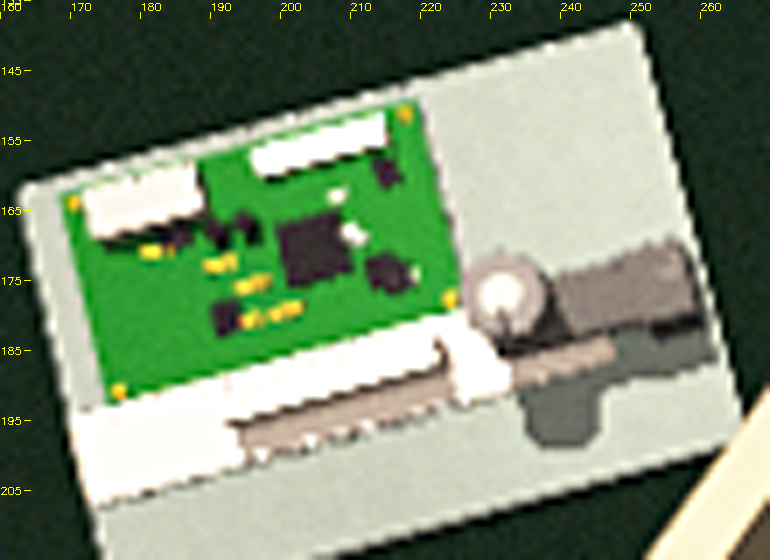

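The bar lies flush along the board's green edge, from (174,190) to (226,180), with its end under the arm. I'll check the angle numerically with line fits.

Run:
```python
from h import *
T=load("top9"); im=T["image"].astype(float)
# holder frame guess
def edge(P0,dirs,ys,ch,kind):
    pts=[]
    for y in ys:
        best=None
        xs=np.arange(*dirs,0.25); W=[]
        for x in xs:
            c,s=np.cos(.2446),np.sin(.2446); W.append([544.7+c*x-s*y,162+s*x+c*y,18.])
        uv=w2p(T,W).astype(np.float32)
        pr=cv2.remap(cv2.GaussianBlur(im,(0,0),.5).astype(np.float32),uv[:,0:1],uv[:,1:2],cv2.INTER_LINEAR)[:,0,:]
        v=pr[:,ch]
        v=cv2.GaussianBlur(v.reshape(-1,1),(0,0),3).ravel()
        g=np.gradient(v); i=np.argmax(np.abs(g)); pts.append((y,xs[i],g[i]))
    pts=np.array(pts); A=np.polyfit(pts[:,0],pts[:,1],1); r=pts[:,1]-np.polyval(A,pts[:,0])
    k=np.abs(r)<1.2; A=np.polyfit(pts[k,0],pts[k,1],1); print(kind,A.round(4),k.sum(),len(k),r[k].std().round(2))
    return pts
p=edge(0,(-8,8),np.arange(-60,90,5),2,"board/bar edge(red)")
q=edge(0,(-54,-30),np.arange(-70,115,5),0,"bar near edge(blue)"); print(q.round(1).tolist())
b=edge(0,(-105,-80),np.arange(-150,100,5),1,"bed near edge")
T=load("top0"); im=T["image"].astype(float)
p=edge(0,(-8,8),np.arange(-60,90,5),2,"board edge before")
b=edge(0,(-105,-80),np.arange(-150,100,5),1,"bed near edge before")
```

```text
board/bar edge(red) [-0.0008  0.7273] 29 30 0.51
bar near edge(blue) [-2.00000e-03 -4.15219e+01] 10 37 0.41
[[-70.0, -40.0, 3.7], [-65.0, -41.2, 4.0], [-60.0, -40.5, 5.5], [-55.0, -39.0, 2.8], [-50.0, -44.2, -2.1], [-45.0, -36.2, -2.1], [-40.0, -44.8, -2.8], [-35.0, -36.5, -2.3], [-30.0, -45.0, -3.3], [-25.0, -44.0, -3.6], [-20.0, -45.0, -2.9], [-15.0, -37.0, -2.3], [-10.0, -45.8, -2.2], [-5.0, -45.0, -4.1], [0.0, -46.2, -2.7], [5.0, -45.0, -2.3], [10.0, -36.5, -2.6], [15.0, -45.5, -3.6], [20.0, -46.8, -2.5], [25.0, -45.2, -2.7], [30.0, -44.8, -2.4], [35.0, -36.8, -4.7], [40.0, -45.0, -3.6], [45.0, -40.8, 4.4], [50.0, -41.8, 4.5], [55.0, -40.8, 3.5], [60.0, -42.2, 4.6], [65.0, -41.0, 7.0], [70.0, -42.0, 4.3], [75.0, -41.5, 4.6], [80.0, -40.5, 4.2], [85.0, -41.8, 6.1], [90.0, -40.8, 6.7], [95.0, -42.2, 4.1], [100.0, -40.8, 4.4], [105.0, -41.5, 3.8], [110.0, -41.2, 4.5]]
bed near edge [-2.20000e-03 -9.21098e+01] 50 50 0.55
board edge before [-0.0085 -2.2783] 24 30 0.61
bed near edge before [-2.30000e-03 -9.21078e+01] 50 50 0.56
```

The bar's near edge is parallel to the bed edge within about 0.004 rad, and its offset from the board's edge is as it should be. On to the knob.

>>> carry_out --commands '[{"offset":[20,40,0],"roll":4},{"offset":[42,80,0],"roll":8},{"offset":[64,120,0],"roll":12},{"offset":[86,160,0],"roll":17},{"offset":[105,195,0],"roll":17},{"offset":[112,207.8,0],"roll":17},{"offset":[112,207.8,-20],"roll":17},{"offset":[112,207.8,-40],"roll":17}]' --gripper 70

```text
time_s: 20.1
ee_pos: [550.9, 61.7, 144.5]
tool_rot: [0.707, 0.022, -0.021, -0.707]
wrist_force: [-0.0, 0.3, -1.0]
finger_gap: 69.8
```

>>> carry_out --commands '[{"offset":[0,0,-20],"roll":0},{"offset":[0,0,-35],"roll":0},{"offset":[0,0,-50],"roll":0},{"offset":[0,0,-60],"roll":0},{"offset":[0,0,-60],"roll":0},{"offset":[0,0,-60],"roll":0},{"offset":[0,0,-60],"roll":0},{"offset":[0,0,-60],"roll":0}]' --gripper 70

```text
time_s: 20.9
ee_pos: [551.2, 61.0, 85.0]
tool_rot: [0.707, 0.022, -0.021, -0.707]
wrist_force: [0.5, 0.2, -0.3]
finger_gap: 69.9
```

>>> carry_out --commands '[{"offset":[0,0,0],"roll":0},{"offset":[0,0,0],"roll":0},{"offset":[0,0,0],"roll":0},{"offset":[0,0,0],"roll":0},{"offset":[0,0,0],"roll":0},{"offset":[0,0,0],"roll":0},{"offset":[0,0,0],"roll":0},{"offset":[0,0,0],"roll":0}]' --gripper 30

```text
time_s: 21.7
ee_pos: [551.0, 60.9, 84.7]
tool_rot: [0.707, 0.022, -0.021, -0.707]
wrist_force: [-0.7, -1.7, 5.7]
finger_gap: 34.5
```

Run:
```python
from workcell import readout
s=readout.state(); print(s["joints"],s["ee_pos"],s["wrist_force"],s["torque"],s["finger_gap"])
```

```text
[-1.03393696e-01  5.36286756e-01  1.50026369e+00 -2.91757299e-04
  1.10446529e+00 -1.73442832e+00] [550.98245548  60.89141098  84.72569707] [-0.66743598 -1.72901066  5.73166411] [-0.1684647   0.17193435  0.02395854] 34.4787402744389
```

>>> carry_out --commands '[{"offset":[-0.5,-0.5,-0.5],"roll":-7},{"offset":[-0.5,-0.5,-1],"roll":-14},{"offset":[-0.5,-0.5,-1.5],"roll":-21},{"offset":[-0.5,-0.5,-2],"roll":-28},{"offset":[-0.5,-0.5,-2.5],"roll":-35},{"offset":[-0.5,-0.5,-3],"roll":-42},{"offset":[-0.5,-0.5,-3.5],"roll":-49},{"offset":[-0.5,-0.5,-4],"roll":-56}]'

```text
time_s: 22.5
ee_pos: [550.7, 60.2, 80.8]
tool_rot: [0.633, -0.314, 0.315, -0.633]
wrist_force: [-1.7, -2.6, 5.6]
finger_gap: 34.6
```

>>> carry_out --commands '[{"offset":[0,0,-0.5],"roll":-7},{"offset":[0,0,-1],"roll":-14},{"offset":[0,0,-1.5],"roll":-21},{"offset":[0,0,-2],"roll":-28},{"offset":[0,0,-2.5],"roll":-35},{"offset":[0,0,-3],"roll":-42},{"offset":[0,0,-3.5],"roll":-49},{"offset":[0,0,-4],"roll":-56}]'

```text
time_s: 23.3
ee_pos: [550.0, 60.1, 76.8]
tool_rot: [0.412, -0.575, 0.575, -0.411]
wrist_force: [-4.3, -3.3, 8.3]
finger_gap: 34.4
```

Run:
```python
from workcell import readout
s=readout.state(); print(s["joints"],s["ee_pos"],s["wrist_force"],s["torque"],s["finger_gap"])
```

```text
[-1.04631292e-01  5.45664621e-01  1.51094660e+00 -1.03721650e-03
  1.08543382e+00  2.24264287e-01] [550.03782032  60.14647965  76.82274847] [-4.32538523 -3.27418508  8.25542323] [-0.47774864  0.76028142  0.11923179] 34.43257361889018
```

>>> carry_out --commands '[{"offset":[0,0,-0.5],"roll":-7},{"offset":[0,0,-1],"roll":-14},{"offset":[0,0,-1.5],"roll":-21},{"offset":[0,0,-2],"roll":-28},{"offset":[0,0,-2.5],"roll":-35},{"offset":[0,0,-3],"roll":-42},{"offset":[0,0,-3.5],"roll":-49},{"offset":[0,0,-4],"roll":-56}]'

```text
time_s: 24.1
ee_pos: [549.6, 60.6, 73.0]
tool_rot: [0.094, -0.701, 0.701, -0.093]
wrist_force: [-7.2, 0.3, 11.0]
finger_gap: 34.6
```

Run:
```python
from workcell import readout
s=readout.state(); print(s["joints"],s["ee_pos"],s["wrist_force"],s["torque"],s["finger_gap"])
```

```text
[-1.04205397e-01  5.50555671e-01  1.51553424e+00 -3.65208139e-04
  1.07676710e+00  1.20164113e+00] [549.6356001   60.57439108  72.98093985] [-7.2046496   0.27385073 10.98059985] [-0.17031341  1.05854404  0.09513202] 34.558383112111486
```

>>> carry_out --commands '[{"offset":[0,0,-0.1],"roll":-2},{"offset":[0,0,-0.2],"roll":-4},{"offset":[0,0,-0.4],"roll":-6},{"offset":[0,0,-0.5],"roll":-8},{"offset":[0,0,-0.6],"roll":-10},{"offset":[0,0,-0.7],"roll":-12},{"offset":[0,0,-0.7],"roll":-12},{"offset":[0,0,-0.7],"roll":-12}]'

```text
time_s: 24.9
ee_pos: [551.7, 60.7, 72.7]
tool_rot: [0.02, -0.707, 0.707, -0.023]
wrist_force: [0.5, 0.9, 8.3]
finger_gap: 34.5
```

Run:
```python
from workcell import readout
s=readout.state(); print(s["joints"],s["ee_pos"],s["wrist_force"],s["torque"],s["finger_gap"])
```

```text
[-1.03763812e-01  5.51812694e-01  1.51382376e+00  7.91092144e-05
  1.07188725e+00  1.40509394e+00] [551.67327298  60.70333458  72.74706722] [0.460293   0.86752271 8.2702049 ] [ 0.07174309 -0.33529664  0.6348765 ] 34.46779403466642
```

The moment about z has risen to +0.63 N m at 180° of turn: the lower stop. I'll release, rise clear and check.

>>> carry_out --commands '[{"offset":[-1,0,0],"roll":2},{"offset":[-1,0,0],"roll":2},{"offset":[-1,0,0],"roll":2},{"offset":[-1,0,0],"roll":2},{"offset":[-1,0,0],"roll":2},{"offset":[-1,0,20],"roll":2},{"offset":[-1,0,60],"roll":2},{"offset":[-1,0,100],"roll":2}]' --gripper 70

```text
time_s: 25.7
ee_pos: [549.0, 60.6, 172.5]
tool_rot: [-0.034, 0.706, -0.706, 0.033]
wrist_force: [0.6, -0.4, 0.5]
finger_gap: 69.9
```

>>> carry_out --commands '[{"offset":[-15,-40,20],"roll":0},{"offset":[-30,-80,40],"roll":0},{"offset":[-45,-120,40],"roll":0},{"offset":[-60,-160,40],"roll":0},{"offset":[-75,-200,40],"roll":0},{"offset":[-90,-240,40],"roll":0},{"offset":[-100,-270,40],"roll":0},{"offset":[-100,-270,40],"roll":0}]'

```text
time_s: 26.5
ee_pos: [448.4, -212.5, 211.5]
tool_rot: [0.032, -0.706, 0.707, -0.032]
wrist_force: [0.1, 0.3, 0.1]
finger_gap: 69.9
```

Run:
```python
from h import *
from workcell import cams,readout
s=readout.state(); print(s["ee_pos"],s["wrist_force"])
s=cams.snapshot("side"); pickle.dump(s,open("side10.pkl","wb"))
crop(s,240,110,110,80,7,"pics/s10.png"); cv2.imwrite("pics/side10.png",s["image"])
s=cams.snapshot("top"); pickle.dump(s,open("top10.pkl","wb"))
crop(s,160,135,110,80,7,"pics/t10.png")
```

```text
[ 448.35793387 -212.54693241  211.50104497] [0.11060504 0.25786193 0.05466556]
```

View pics/s10.png

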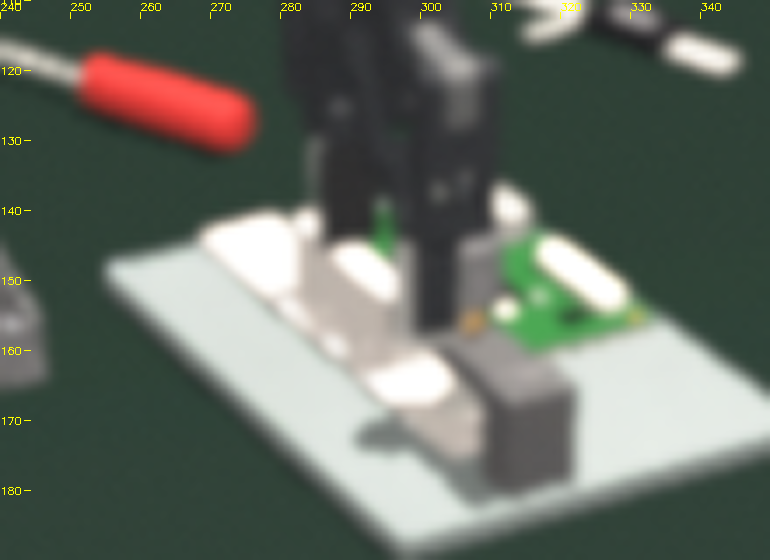

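View pics/t10.png

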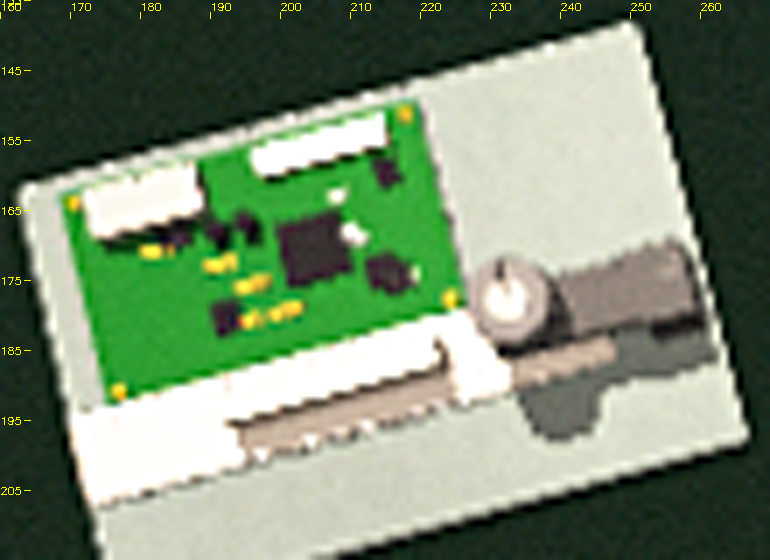

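View pics/side10.png

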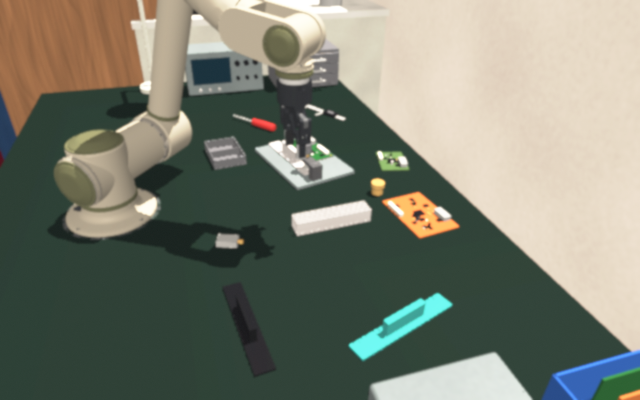

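Top crop: the bar is unchanged along the edge and the knob marker now points up at (231,173). In the side view the gripper still hides the knob, so I'll move farther off for a clean look.

>>> carry_out --commands '[{"offset":[-10,-40,0],"roll":0},{"offset":[-20,-80,0],"roll":0},{"offset":[-30,-120,0],"roll":0},{"offset":[-40,-160,0],"roll":0},{"offset":[-60,-200,0],"roll":0},{"offset":[-80,-220,0],"roll":0},{"offset":[-80,-220,0],"roll":0},{"offset":[-80,-220,0],"roll":0}]'

```text
time_s: 27.4
ee_pos: [370.0, -428.6, 211.5]
tool_rot: [-0.034, 0.707, -0.706, 0.034]
wrist_force: [0.5, 0.5, -0.4]
finger_gap: 69.6
```

Run:
```python
from h import *
from workcell import cams,readout
s=cams.snapshot("side"); pickle.dump(s,open("side11.pkl","wb"))
crop(s,260,120,80,65,8,"pics/s11.png")
import numpy as np
a=s["image"]; b=load("side0")["image"]
crop(load("side0"),260,120,80,65,8,"pics/s0c.png")
```

```text
(no output)
```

View pics/s11.png

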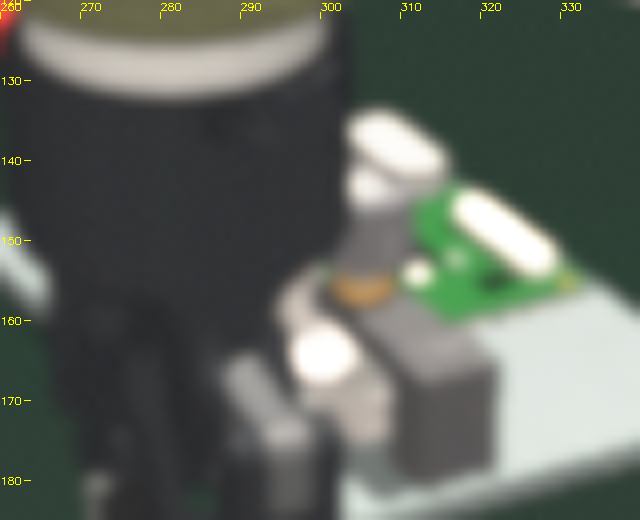

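View pics/s0c.png

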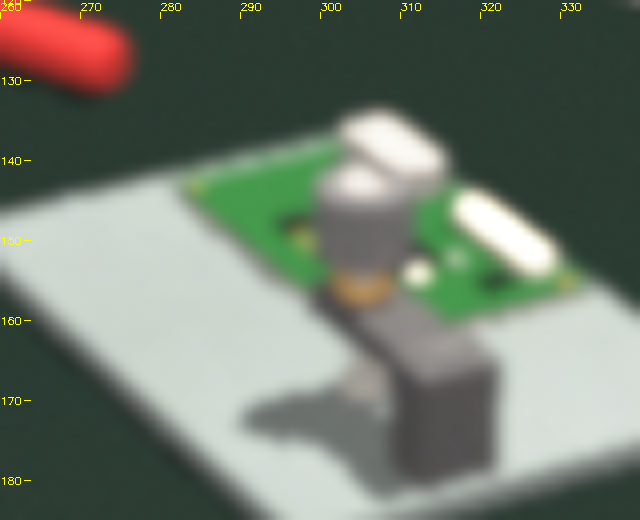

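The knob's underside meets its collar at about (305,153), as low as or lower than at the start (305,154). The screw is down, so I'll hand in.

```bash
python3 -c "
from workcell import job; print(job.close_job())"
```

```text
the job is handed in; nothing more can be done
None
```

I backed the clamp screw off to its upper stop and laid the straightedge flush along the board's near edge with its end under the foot. I then screwed the knob down to its lower stop and handed in at about 27.5 s of 72 s; no verdict was reported.

**Screw:** The wrist moment jumped to −1.2 N m at the upper stop, then to +0.63 N m after about 180° of turn back down. In the last side view the knob stands as low as, or slightly lower than, at the start.

**Straightedge:**
- It met the board's edge with about 6 N, and the load on the tool reversed as it came down on the bed.
- After release, line fits in the top view put it within about 0.004 rad of the bed's edge. The last top picture shows it unmoved after clamping.
- From the tool position its centre is about 7 mm to the −y side of the holder's origin.

**Weaker checks:**
- The foot's push-in was not seen directly. I infer it from the stop and the upward force on the tool growing to 11 N as the screw went down.
- The knob's marker suggested a turn of about 161° instead of 172°, but that reading is coarse; the stop moment and the knob's height say fully down.
- In the holder frame fitted from the pictures, the bar met the board's edge with its centre about 1.4 mm closer to the board than expected. I trusted the contact over the fit.

The heat sink and the loupe look unmoved, and the robot was clear of everything at hand-in.

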